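# Shut the link dispenser's gate until its catch clicks

## Robot

A 6-joint arm with a two-finger parallel gripper is mounted at the origin on the work surface. World frame = base frame: x ahead of the robot, y to its left, z up, the work surface at z = 0. Lengths are in mm, angles in degrees, forces in N, time in s.
With the tool pointing down it reaches from about 300 to 850 mm from the base axis. Payload 4.2 kg.
Tool frame: the origin (TCP) lies between the finger pads; the fingertips stand ahead of it and the grasp point (between the pads) lies 8 mm behind it (env.tip_reach is the x of the fingertips in the tool frame, in mm); x points along the fingers, y is the direction in which the jaws open and shut, and the axes are right-handed (so a half turn about x gives the same grasp; the last joint's range is limited). The gripper opens to 91 mm and grips with 3 to 60 N. Pads are 32 mm wide; open, the fingers measure 118 mm over their backs; the gripper's body (76 mm by 178 mm) begins 60 mm behind the grasp point.
Start: joints at [75.401, 18.312, 89.639, -0, 72.044, -1.146], TCP at [133.774, 559.24, 195.576] pointing down, gripper open.
Joint ranges: [-177.97, 177.97], [-48.28, 115.42], [12.27, 149.76], [-77.06, 257.06], [2.81, 150.46], [-146.56, 146.56]. Speed limits (degrees/s): [147.25, 147.25, 180, 180, 180, 180].

## Interface

Orientations are given as [roll, pitch, yaw] about the fixed x, y, z axes, in that order (R = Rz(yaw) Ry(pitch) Rx(roll)).
In Python, from workcell import env, cams gives the robot as it stands.
- The arm moves only by the tool arm_command, never from a script. Its argument "deltas" is a list of rows, each a list of 3 entries, a list of its own where there are three numbers: the opening, from 0 (shut) to 1 (fully open), then the shift along the world's x, y, z in mm, then the turn about the world's z in rad. A call has 1 to 20 rows; each row is the pose to reach, as a shift and turn from the pose commanded when the call began; what a row does not reach only later rows make up. A row lasts 1/10 s, in which the tool goes at most 50 mm and 8.59 degrees, less where a joint would pass 70% of its speed; a pose out of reach is approached as far as the arm can. A call with a gripper value outside its range is refused whole. The fingers move at their own pace and stop on an object; "grip_force" is the grip in N (left out, the last holds). Time passes only in rows, so rows that repeat a pose let the fingers close. It gives the time, the measured TCP pose, the force and the opening at its end, in the units of the state.
- env.state(): the state, without advancing time (a new reading comes with each control period).
- cams.grab_frame(name): name is "scene" or "top"; returns a dict with "img" (420x560x3 uint8, red, green, blue), "K" (3x3 intrinsics, pixels), "dist" ([k1, k2, p1, p2, k3] as OpenCV has them; the pictures are not rectified), "rvec" (rotation vector, rad) and "tvec" (3), from world to camera coordinates, as OpenCV has them. Camera axes: x right, y down, z forward; pixel columns grow to the right and rows downward; lengths in mm; the calibration is good to about 2 mm. A picture is of the moment at which its call begins. There is no depth.
- env.job_done(): hands the job in, once; it reports no verdict.
Trained networks look in a picture, given as the dict that the camera call returned (one of the last four; its "shot" number tells which), for a name from the list of things; names that differ only in an ending like _2 or _b are one class to them, and where a whole thing is asked for, a point or a joint stands for the part that bears it (a point fixed in the world has none). Each returns a list of dicts, best first, with "conf" (0 to 1); they miss things now and then, are a little off and sometimes report something else, mostly with a low value. They report only what shows in the picture. A call takes as long as a camera call.
- cams.silhouettes(picture, name): "region" (420x560 bool, what is visible of it) and "centre" ([column, row] in pixels, amid what is visible of it).
The state is a dict: "time_s": time; "qpos": joint angles; "qvel": joint speeds; "effort": joint torques, N m; "ee_pos": TCP position; "ee_rot": TCP orientation; "force": force on the tool from outside, world axes, zero at the start; "torque": the same for the moment, N m; "gripper_width": finger opening in mm.
Only numpy, scipy, OpenCV 4.12 (cv2) and the standard library are available. Lean on these libraries where they do the work, as an engineer would, in place of code of your own. Each camera call takes 0.05 s, during which the arm holds its last target.

## Task

On the watchmaker's bench stand two bracelet-link dispensers. Push the slide gate of the one with the round hopper fully shut by its upright push plate, until the spring catch clicks behind the gate's tooth, and let go. Leave the gate of the square-hopper dispenser open as it is.

Things in the scene. Friction and masses are not known exactly. Their poses are not given: they have to be found in the camera images.
- round_plate (a point): Upright steel push plate at the tail of the gate, on the dispenser with the ROUND hopper (screwed to the table). 44 mm wide (x), 8 mm thick (y), from 60 to 117 mm above the table. The point is the plate's middle, 90 mm up; it moves with the gate. Its +y, level, is the way to push to shut (towards the hopper); z up. Behind it (-y) 70 mm are free above 60 mm height.
- round_gate (a joint): Opening of the round-hopper gate in m, along the plate's y: starts 0.045 to 0.065, 0 is shut, hard stop at -0.004. Drags with 5 N and stays where left; from 0.038 to 0.002 its tooth pushes the catch aside and the push rises to about 10 N; then the catch clicks behind the tooth. When shut, the hopper (92 mm wide, 142 mm high) begins 49 mm beyond the plate's point.
- round_catch (a joint): Sideways travel in m of the round-hopper dispenser's spring catch (10 mm plunger with a black ball): 0 sprung out, about 0.012 pushed aside by the tooth, back at 0 once clicked. Works by itself. Its housing (28 mm square, 78 mm high) stands on the gate's +x side, 38 mm from the centre line, its middle 26 mm beyond the plate's point when shut.
- square_plate (a point): Push plate of the other dispenser, the one with the SQUARE hopper; same size, axes and place of the point. Its gate is open too and must be left alone.

How it is judged:
By the outcome, as a careful person would: the job done as asked, in the order asked, and still so for the second after the job is handed in, with the robot touching nothing.
It also fails if it takes over 32 s, if anything falls off the work surface, if the arm or the gripper's body presses on something with over 40 N, if the wrist force passes 120 N, or if a joint passes its speed limit or range.

## Working session

There is one attempt and no reset: what is moved stays moved. The work goes in short steps, Python scripts to look and compute and a tool call to move; the robot and the scene stay as the last step left them, time stands still between calls to the robot, and variables do not carry over. Pictures are saved under pics/ and viewed, and the job is handed in when it is done.

Besides the shell and the picture viewer there is one more tool, called after "Call:" as name(argument=value, ...), one argument or row to a line, values as JSON. arm_command: Moves the arm, as the interface text tells. Its arguments: {"type":"object","properties":{"deltas":{"type":"array","items":{"type":"array"}},"grip_force":{"type":"number"}},"required":["deltas"]}

```bash
mkdir -p pics; python3 - <<'E'
from workcell import env,cams
import cv2,pickle,numpy as np
s=env.state();print(s['time_s'],s['ee_pos'],s['ee_rot'],s['gripper_width'],env.tip_reach)
for n in ("scene","top"):
    f=cams.grab_frame(n);im=f['img'][:,:,::-1].copy()
    cv2.imwrite(f'pics/{n}0.png',im)
    d={}
    for k in ("round_plate","square_plate","round_catch","round_gate"):
        r=cams.silhouettes(f,k);d[k]=r
        print(n,k,[(x['conf'],np.round(x['centre']),x['region'].sum()) for x in r])
    pickle.dump((f,d),open(n+'0.pkl','wb'))
    R=cv2.Rodrigues(np.array(f['rvec'],float))[0];print('cam',-R.T@np.array(f['tvec']).ravel())
E
```

```text
0.0 [133.64856362 558.70187    194.72071127] [ -90.19722886   89.89832789 -103.64828866] 91.16580460041672 11.0
scene round_plate [(0.98, array([154., 230.]), np.int64(1427))]
scene square_plate [(0.71, array([347., 202.]), np.int64(1277))]
scene round_catch [(0.48, array([185., 258.]), np.int64(92))]
scene round_gate [(0.71, array([154., 228.]), np.int64(1358))]
cam [1085.63533244  -70.94374584  551.2391044 ]
top round_plate [(0.59, array([407., 197.]), np.int64(953))]
top square_plate [(0.65, array([218., 210.]), np.int64(1210))]
top round_catch [(0.41, array([370., 169.]), np.int64(42))]
top round_gate [(0.92, array([404., 195.]), np.int64(999))]
cam [ 314.43957432   24.120753   1127.9483398 ]
```

View pics/scene0.png

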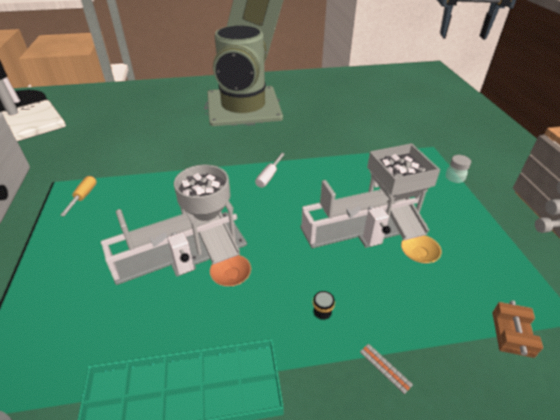

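View pics/top0.png

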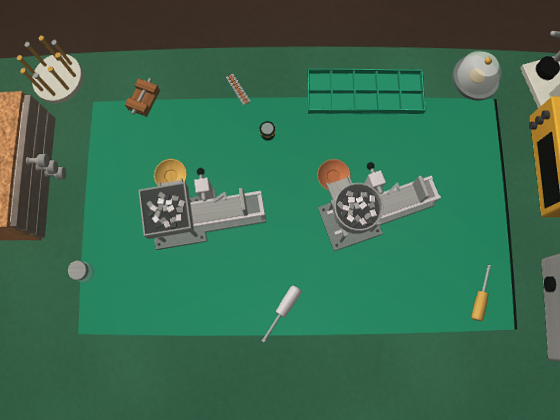

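```bash
python3 - <<'E'
import cv2,pickle,numpy as np
for n,(x0,x1,y0,y1) in {'top':(310,450,150,255),'scene':(95,250,160,285)}.items():
    im=cv2.imread(f'pics/{n}0.png')[y0:y1,x0:x1]
    im=cv2.resize(im,None,fx=5,fy=4.7,interpolation=cv2.INTER_CUBIC)
    sx,sy=5,4.7
    for u in range(x0,x1,10): cv2.putText(im,str(u),(int((u-x0)*sx),10),0,.35,(0,255,255));cv2.line(im,(int((u-x0)*sx),12),(int((u-x0)*sx),20),(0,255,255))
    for v in range(y0,y1,10): cv2.putText(im,str(v),(0,int((v-y0)*sy)),0,.35,(0,255,255))
    cv2.imwrite(f'pics/{n}0z.png',im)
E
```

```text
(no output)
```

View pics/top0z.png

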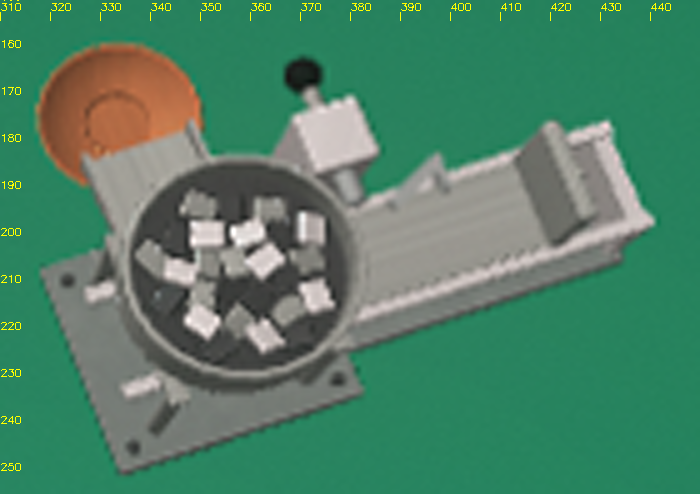

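View pics/scene0z.png

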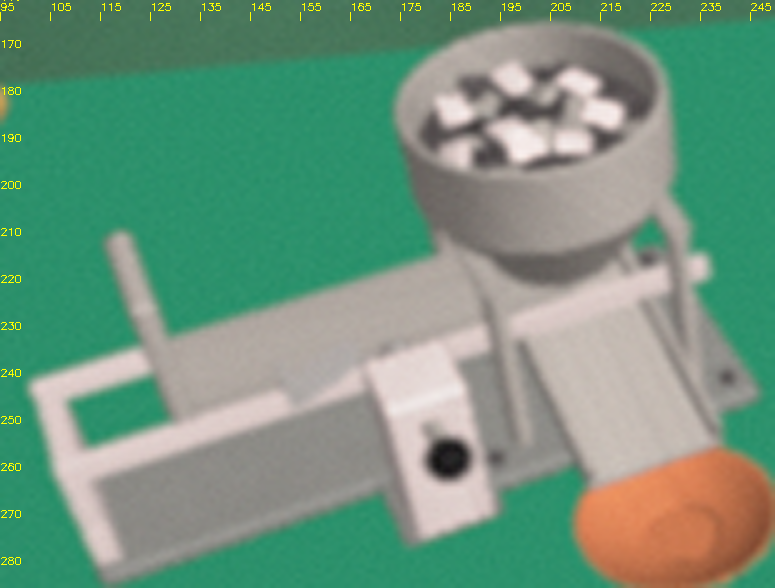

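```bash
cat > h.py <<'E'
import cv2,pickle,numpy as np
def load(n): return pickle.load(open(n+'0.pkl','rb'))[0]
def ray(f,uv):
    K=np.array(f['K'],float);d=np.array(f['dist'],float)
    p=cv2.undistortPoints(np.array([[uv]],float),K,d)[0,0]
    R=cv2.Rodrigues(np.array(f['rvec'],float))[0];t=np.array(f['tvec'],float).ravel()
    return -R.T@t, R.T@np.array([p[0],p[1],1])
def atz(f,uv,z):
    c,d=ray(f,uv);return c+d*(z-c[2])/d[2]
def proj(f,P):
    return cv2.projectPoints(np.array(P,float).reshape(-1,3),np.array(f['rvec'],float),np.array(f['tvec'],float),np.array(f['K'],float),np.array(f['dist'],float))[0][:,0]
def w(x,y,yaw,P):
    c,s=np.cos(yaw),np.sin(yaw);P=np.array(P,float)
    return P@np.array([[c,s,0],[-s,c,0],[0,0,1]])+[x,y,0]
E
python3 - <<'E'
from h import *
T,S=load('top'),load('scene')
print('hopper',atz(T,(357,206),142),atz(S,(201.5,186),142))
print('plate top edge top',[np.round(atz(T,p,117),1) for p in ((418,177),(427,197))])
print('scene near top corner',atz(S,(119,210),117))
E
```

```text
hopper [ 535.56774943 -112.73897371  142.        ] [ 553.32159828 -113.93233914  142.        ]
plate top edge top [array([ 598. , -238.5,  117. ]), array([ 557.8, -253.7,  117. ])]
scene near top corner [ 563.65864628 -252.39510958  117.        ]
```

```bash
cat > ov.py <<'E'
from h import *
import sys
x,y,yaw,op=map(float,sys.argv[1:5]);yaw=np.radians(yaw)
out=sys.argv[5]
box=lambda x0,x1,y0,y1,z0,z1:[(a,b,c) for a in(x0,x1) for b in(y0,y1) for c in(z0,z1)]
E=[(0,1),(2,3),(4,5),(6,7),(0,2),(1,3),(4,6),(5,7),(0,4),(1,5),(2,6),(3,7)]
ims=[]
for n,(x0,x1,y0,y1) in {'top':(310,450,150,255),'scene':(95,250,160,285)}.items():
    f=load(n);im=cv2.imread(f'pics/{n}0.png')[y0:y1,x0:x1];k=4.7
    im=cv2.resize(im,None,fx=k,fy=k,interpolation=cv2.INTER_CUBIC)
    for b,c in ((box(-22,22,-4,4,60,117),(0,0,255)),(box(24,52,op+26-14,op+26+14,0,78),(255,0,0))):
        p=(proj(f,w(x,y,yaw,b))-[x0,y0]+.5)*k
        for i,j in E: cv2.line(im,tuple(np.int32(p[i])),tuple(np.int32(p[j])),c,1,cv2.LINE_AA)
    a=np.linspace(0,2*np.pi,60);P=np.c_[46*np.cos(a),op+95+46*np.sin(a),0*a+142]
    p=(proj(f,w(x,y,yaw,P))-[x0,y0]+.5)*k
    cv2.polylines(im,[np.int32(p)],True,(0,0,255),1,cv2.LINE_AA)
    cv2.imwrite(f'pics/{n}_{out}.png',im)
E
python3 ov.py 577 -246 18.5 47 a
```

```text
(no output)
```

View pics/top_a.png

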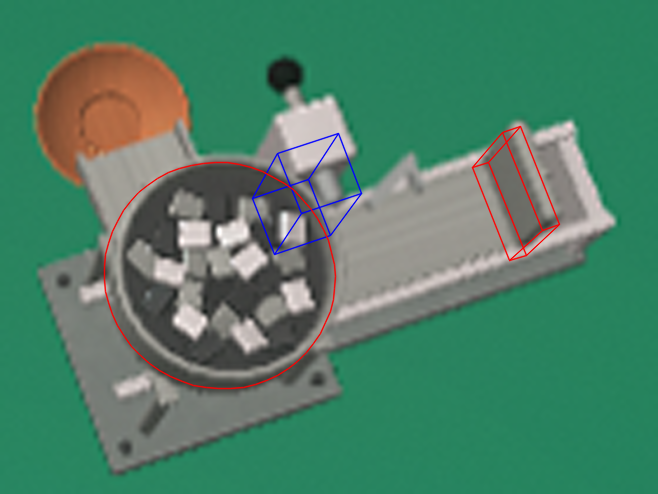

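View pics/scene_a.png

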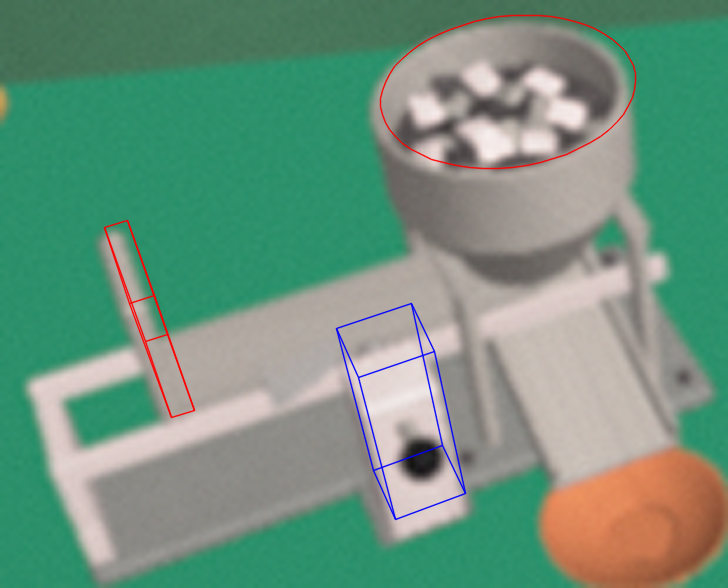

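```bash
python3 ov.py 582 -250 19.5 47 b; sed -i 's/box(24,52,/box(38,66,/' ov.py;  python3 ov.py 582 -250 19.5 47 b
```

```text
(no output)
```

View pics/top_b.png

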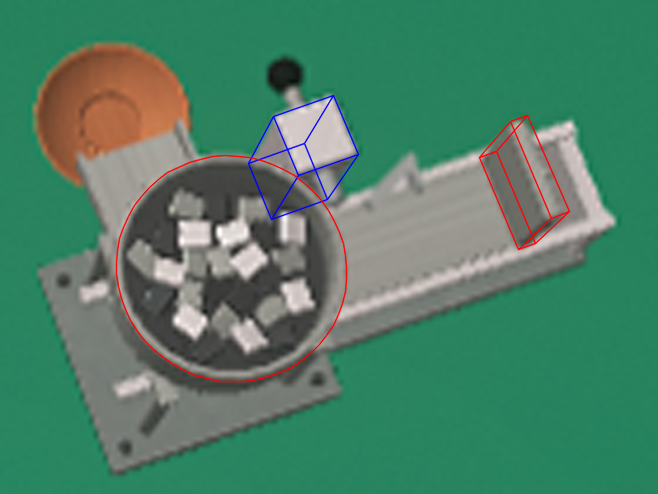

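View pics/scene_b.png

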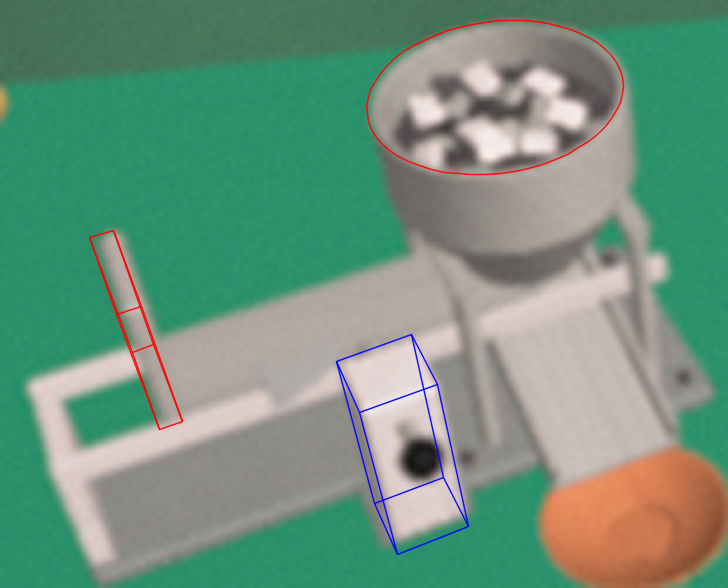

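```bash
python3 ov.py 580 -247 20 50 c
```

```text
(no output)
```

View pics/top_c.png

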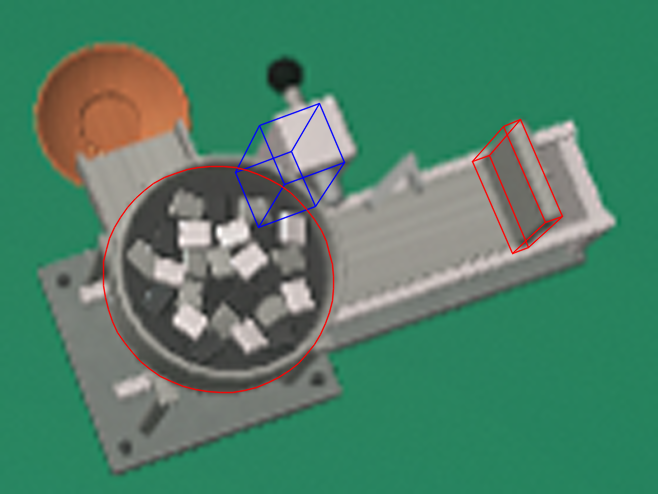

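View pics/scene_c.png

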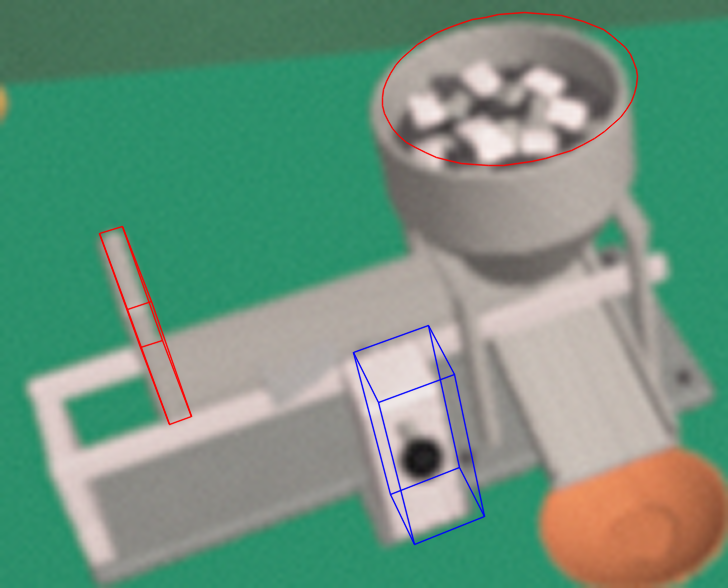

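```bash
python3 - <<'E'
from h import *
from scipy.spatial.transform import Rotation as Ro
from workcell import env
T=load('top')
q=lambda a,b:(310+a/4.7-.5,150+b/4.7-.5)
for a,b in (((335,315),(600,222)),((345,208),(575,127)),((120,470),(335,390))):
    z=60 if a[0]!=120 else 5
    d=atz(T,q(*b),z)-atz(T,q(*a),z);print(np.degrees(np.arctan2(-d[0],d[1]))%180)
s=env.state();R=Ro.from_euler('xyz',s['ee_rot'],degrees=True).as_matrix();print(R.round(3), np.degrees(np.arctan2(R[1,1],R[0,1])))
E
```

```text
18.62656953480831
19.000047974367874
19.645491143863325
[[-0.     0.233  0.973]
 [-0.     0.973 -0.233]
 [-1.    -0.     0.   ]] 76.5449892725784
```

Call:
arm_command(
  deltas=[
    [0, [0, 0, 30], 0],
    [0, [23, -42, 30], -0.05],
    [0, [46, -84, 30], -0.1],
    [0, [69, -126, 30], -0.15],
    [0, [92, -169, 30], -0.2],
    [0, [115, -211, 30], -0.25],
    [0, [138, -253, 30], -0.3],
    [0, [161, -295, 30], -0.35],
    [0, [184, -338, 30], -0.4],
    [0, [207, -380, 30], -0.45],
    [0, [230, -422, 30], -0.5],
    [0, [253, -464, 30], -0.55],
    [0, [276, -507, 30], -0.6],
    [0, [299, -549, 30], -0.65],
    [0, [322, -591, 30], -0.7],
    [0, [345, -633, 30], -0.75],
    [0, [368, -676, 30], -0.8],
    [0, [391, -718, 30], -0.85],
    [0, [414, -760, 30], -0.9],
    [0, [437, -802, 30], -0.95],
  ],
  grip_force=40,
)

```text
time_s: 2.5
ee_pos: [571.4, -244.7, 225.6]
ee_rot: [89.7, 90.0, 21.7]
force: [0.3, 1.4, -0.2]
gripper_width: 0.3
```

Call:
arm_command(
  deltas=[
    [0, [23, -43, 0], -0.05],
    [0, [23, -43, -40], -0.05],
    [0, [23, -43, -70], -0.05],
    [0, [23, -43, -70], -0.05],
    [0, [23, -43, -70], -0.05],
  ],
)

```text
time_s: 3.0
ee_pos: [593.9, -285.8, 155.9]
ee_rot: [-158.3, 90.0, 131.0]
force: [0.2, -0.1, 0.3]
gripper_width: 0.1
```

```bash
cat > look.py <<'E'
from workcell import env,cams
import cv2,pickle,sys
t=sys.argv[1]
for n,(x0,x1,y0,y1) in {'top':(310,470,140,260),'scene':(75,250,140,270)}.items():
    f=cams.grab_frame(n);im=f['img'][:,:,::-1].copy();cv2.imwrite(f'pics/{n}_{t}_full.png',im)
    cv2.imwrite(f'pics/{n}_{t}.png',cv2.resize(im[y0:y1,x0:x1],None,fx=4.5,fy=4.5,interpolation=cv2.INTER_CUBIC))
s=env.state();print(s['time_s'],s['ee_pos'],s['ee_rot'],s['force'])
E
python3 look.py d
```

```text
3.1 [ 594.96498452 -286.05301816  157.99689701] [ 44.55528023  89.76351693 -26.16738146] [0.77673169 0.17838659 0.08412785]
```

View pics/top_d.png

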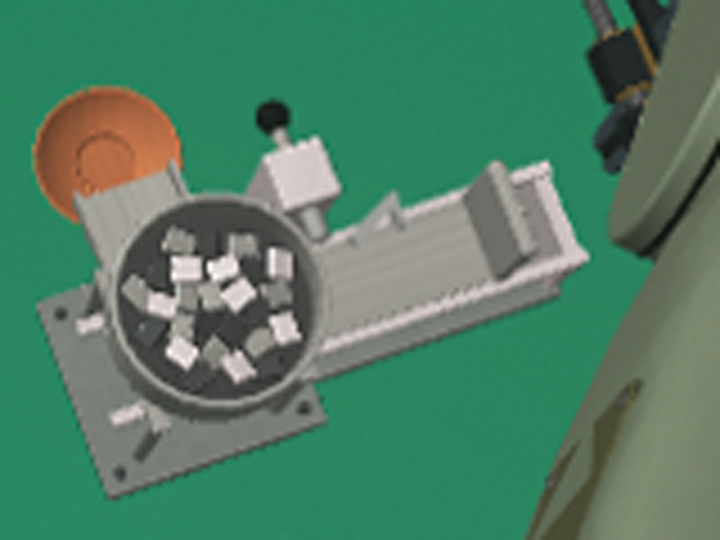

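View pics/scene_d.png

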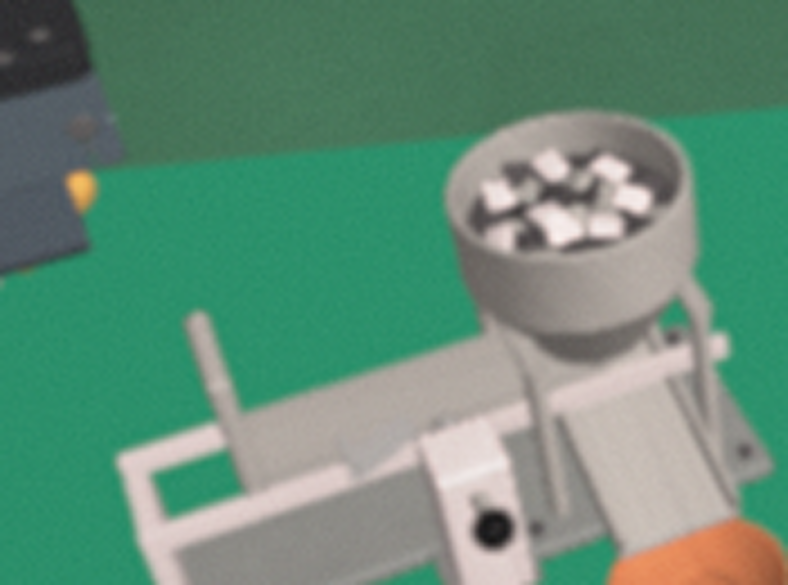

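View pics/scene_d_full.png

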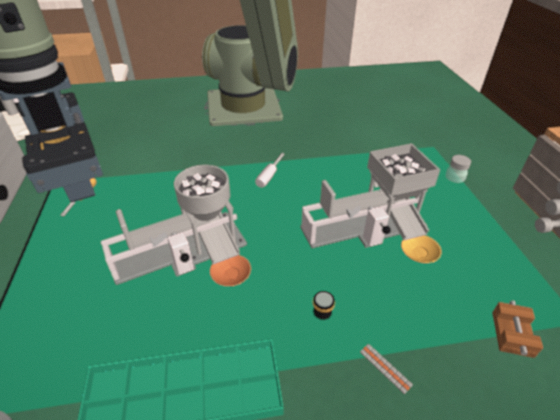

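View pics/top_d_full.png

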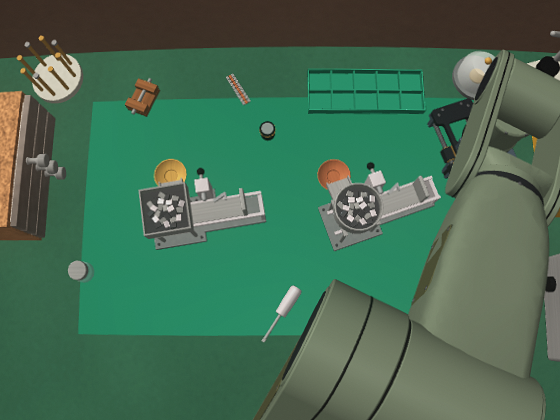

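```bash
python3 - <<'E'
from h import *
S,T=load('scene'),load('top')
P=[(594,-286,145),(594,-286,164),(580,-248,117)]
print(proj(S,P),proj(T,P))
E
```

```text
[[ 88.86847481 211.71025332]
 [ 84.87378094 202.35080748]
 [120.41173578 216.32439415]] [[445.91734393 174.97715382]
 [448.79174286 172.19552279]
 [423.39394804 185.91595144]]
```

```bash
python3 - <<'E'
from h import *
a=cv2.imread('pics/scene_d_full.png')[90:240,0:150];b=cv2.imread('pics/top_d_full.png')[80:230,400:550]
cv2.imwrite('pics/zz.png',np.hstack([cv2.resize(i,(395,395),interpolation=cv2.INTER_CUBIC) for i in(a,b)]))
S,T=load('scene'),load('top')
c,s=np.cos(np.radians(19.2)),np.sin(np.radians(19.2))
for P in ((-13.5,-16),(13.5,-16),(13.5,16),(-13.5,16)):
    p=w(594,-286,np.radians(19.2),[(*P,145),(*P,190)]);print(((proj(S,p)-[0,90])*2.633).round(),((proj(T,p)-[400,80])*2.633).round()+[395,0])
E
```

```text
[[202. 316.]
 [175. 256.]] [[543. 260.]
 [562. 243.]]
[[208. 343.]
 [181. 283.]] [[528. 226.]
 [547. 208.]]
[[267. 325.]
 [242. 265.]] [[489. 240.]
 [506. 222.]]
[[258. 299.]
 [235. 239.]] [[503. 274.]
 [521. 257.]]
```

View pics/zz.png

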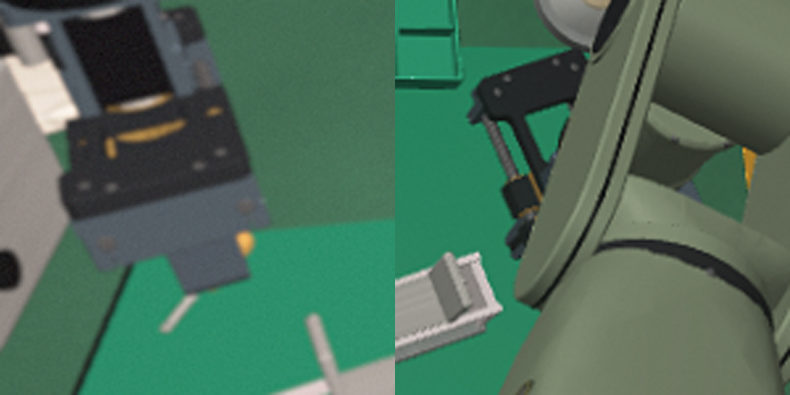

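```bash
python3 - <<'E'
from h import *
S=load('scene')
a=cv2.imread('pics/scene0.png')[0:80,420:540];k=6
a=cv2.resize(a,None,fx=k,fy=k,interpolation=cv2.INTER_CUBIC)
for z,c in ((184,(0,0,255)),(220,(255,0,255))):
  for sgn in (-1,1):
    p=[(sgn*q,v,z) for q,v in ((45.5,-16),(59,-16),(59,16),(45.5,16))]
    p=w(133.7,559,np.radians(76.5),p)
    cv2.polylines(a,[np.int32((proj(S,p)-[420,0]+.5)*k)],True,c,1)
cv2.imwrite('pics/z2.png',a)
E
```

```text
(no output)
```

View pics/z2.png

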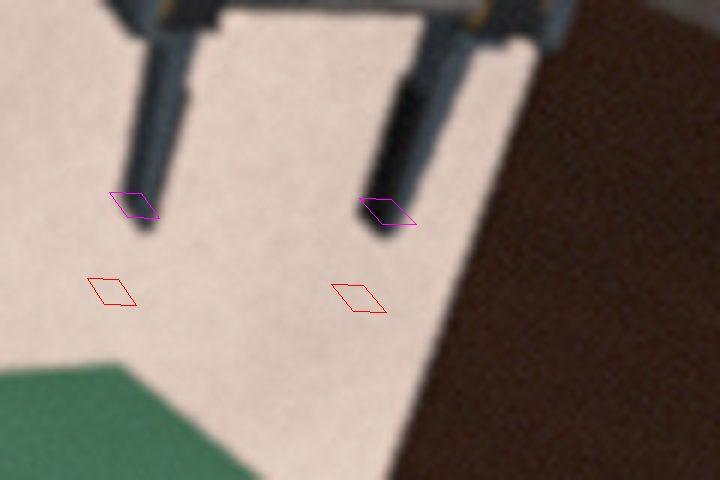

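The fingertips show about 33 mm higher in the picture than the state's z says, and they did at the start too. I'll descend in two stages and measure with the camera.

Call:
arm_command(
  deltas=[
    [0, [0, 0, -20], 0],
    [0, [0, 0, -40], 0],
    [0, [0, 0, -40], 0],
    [0, [0, 0, -40], 0],
  ],
)

```text
time_s: 3.5
ee_pos: [594.6, -285.9, 117.4]
ee_rot: [45.1, 89.8, -25.7]
force: [-0.2, -0.2, -0.6]
gripper_width: 0.4
```

```bash
cat > tip.py <<'E'
from h import *
import sys
t=sys.argv[1];X,Y,Z,yaw=map(float,sys.argv[2:6])
out=[]
for n,(x0,y0) in {'top':(380,130),'scene':(40,140)}.items():
    f=load(n);a=cv2.imread(f'pics/{n}_{t}_full.png')[y0:y0+110,x0:x0+110];k=3.6
    a=cv2.resize(a,None,fx=k,fy=k,interpolation=cv2.INTER_CUBIC)
    for z,c in ((Z,(0,0,255)),(Z+33,(255,0,255))):
        p=w(X,Y,np.radians(yaw),[(u,v,z) for u,v in((-13.5,-16),(13.5,-16),(13.5,16),(-13.5,16))])
        cv2.polylines(a,[np.int32((proj(f,p)-[x0,y0]+.5)*k)],True,c,1)
    out.append(a)
cv2.imwrite(f'pics/tip_{t}.png',np.hstack(out))
E
python3 look.py e; python3 tip.py e 594 -286 105 19.2
```

```text
3.6 [ 594.94674391 -286.16497013  117.83453535] [ 44.89012385  89.77823191 -25.84471424] [-0.30087697 -0.14855223  0.30327287]
```

View pics/tip_e.png

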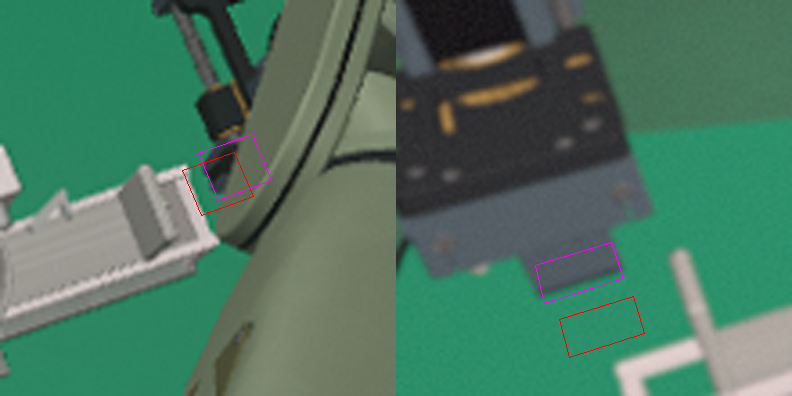

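Call:
arm_command(
  deltas=[
    [0, [0, 0, -20], 0],
    [0, [0, 0, -35], 0],
    [0, [0, 0, -45], 0],
    [0, [0, 0, -50], 0],
    [0, [0, 0, -50], 0],
  ],
)

```text
time_s: 4.1
ee_pos: [593.9, -285.8, 65.6]
ee_rot: [126.0, 90.0, 55.3]
force: [0.4, 0.4, -0.3]
gripper_width: 0.5
```

```bash
python3 look.py f; python3 tip.py f 594 -286 55 19.2
```

```text
4.2 [ 594.34066572 -286.04428158   66.40531429] [ 45.81953629  89.91116665 -24.92771932] [-0.37598897 -0.65042275  0.97710132]
```

View pics/tip_f.png

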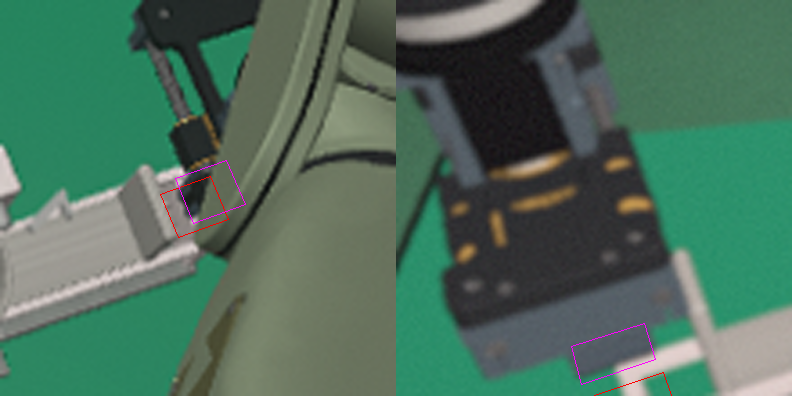

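View pics/scene_f.png

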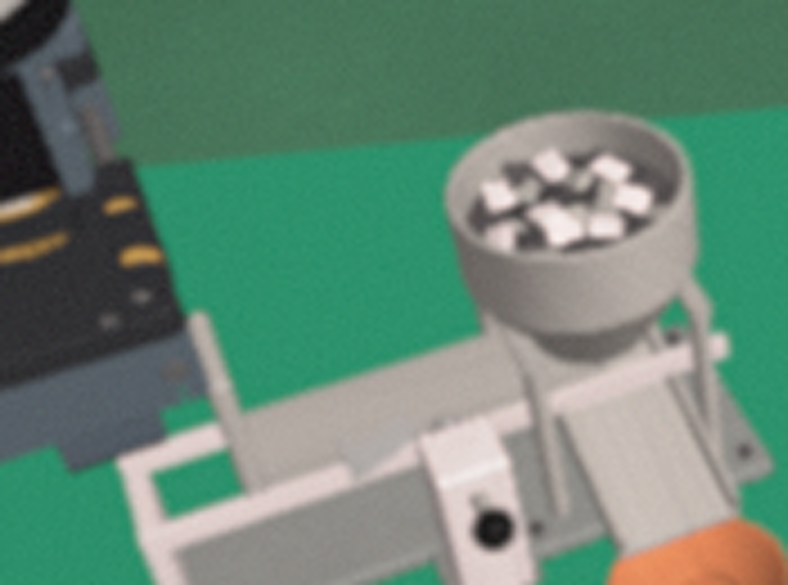

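Call:
arm_command(
  deltas=[
    [0, [-2, 6, 0], 0],
    [0, [-4, 11, 0], 0],
    [0, [-5.5, 16, 0], 0],
    [0, [-7, 20, 0], 0],
    [0, [-8.5, 24, 0], 0],
    [0, [-10, 28, 0], 0],
    [0, [-11, 32, 0], 0],
  ],
)

```text
time_s: 4.9
ee_pos: [583.6, -255.8, 66.1]
ee_rot: [11.4, 89.7, -59.3]
force: [1.1, -8.8, -1.9]
gripper_width: 0.2
```

```bash
python3 look.py g; python3 tip.py g 583 -254 55 19.2
```

```text
5.0 [ 583.36145707 -255.05187769   66.05995341] [ 13.14742437  89.77901921 -57.56299944] [ 0.86128122 -5.13456698 -1.29729232]
```

View pics/tip_g.png

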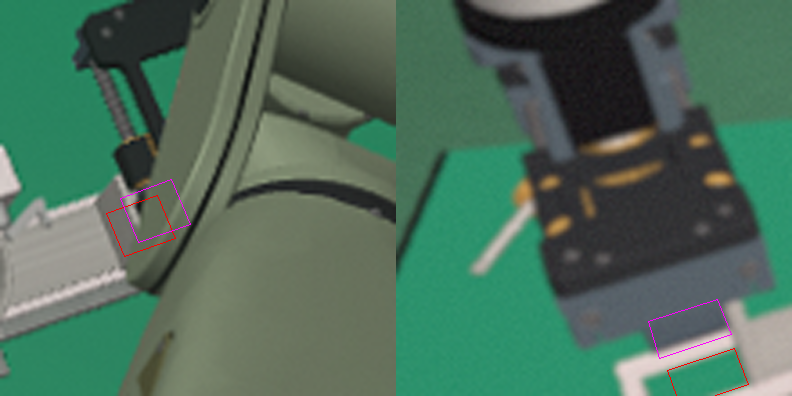

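View pics/scene_g.png

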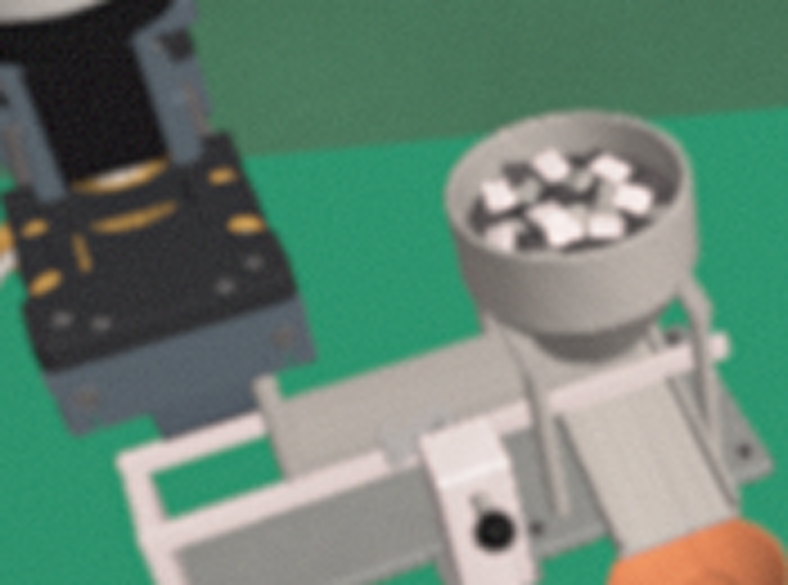

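Call:
arm_command(
  deltas=[
    [0, [-1.5, 4, 0], 0],
    [0, [-3, 8, 0], 0],
    [0, [-4, 12, 0], 0],
    [0, [-5.5, 16, 0], 0],
    [0, [-7, 20, 0], 0],
    [0, [-7, 20, 0], 0],
  ],
)

```text
time_s: 5.6
ee_pos: [576.6, -235.4, 66.1]
ee_rot: [18.7, 89.7, -52.1]
force: [1.1, -5.9, -1.3]
gripper_width: 0.5
```

```bash
python3 look.py h
```

```text
5.7 [ 576.52308352 -235.15615168   66.05453023] [ 19.61371528  89.79012993 -51.11918177] [ 0.12094072 -5.19648843 -0.47572803]
```

View pics/top_h.png

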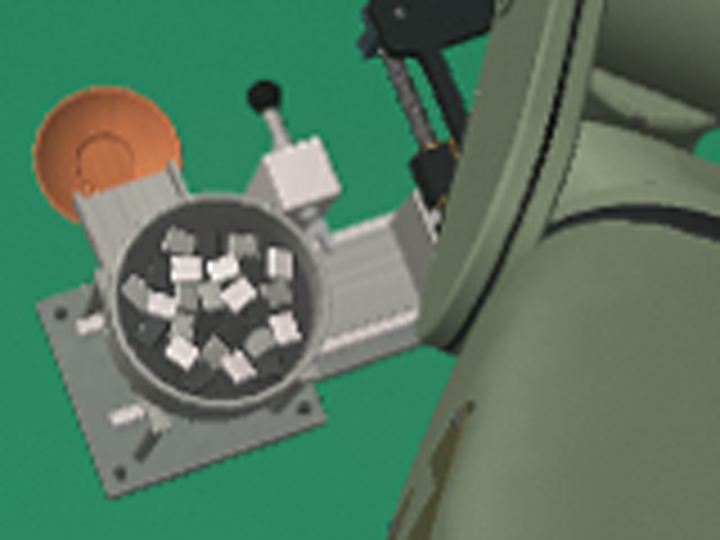

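View pics/scene_h.png

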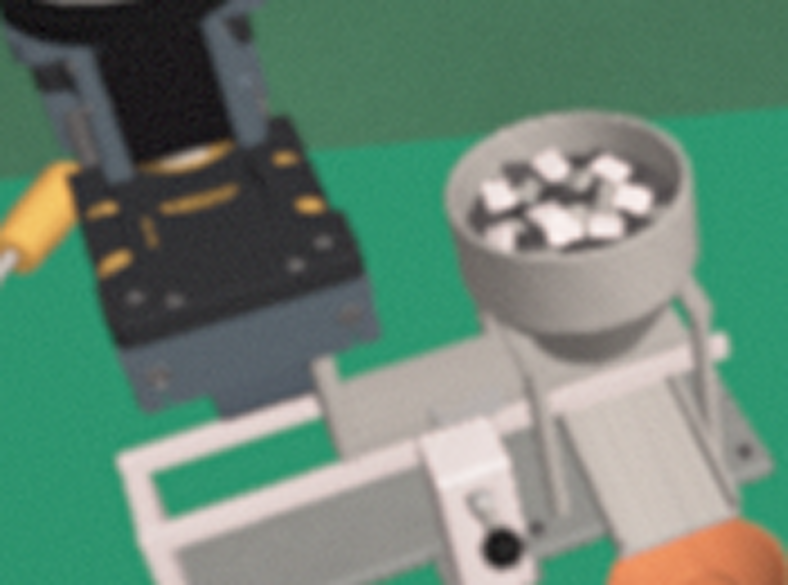

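Call:
arm_command(
  deltas=[
    [0, [-1, 3, 0], 0],
    [0, [-2, 6, 0], 0],
    [0, [-3, 8, 0], 0],
    [0, [-3, 8, 0], 0],
  ],
)

```text
time_s: 6.1
ee_pos: [573.4, -225.9, 66.0]
ee_rot: [44.1, 89.9, -26.6]
force: [2.1, -3.7, 0.4]
gripper_width: 0.7
```

```bash
python3 look.py i
```

```text
6.2 [ 573.36073243 -225.903783     65.96007515] [ 51.36757373  89.90954449 -19.37705337] [ 2.39309205 -3.3578716   1.39914634]
```

View pics/top_i.png

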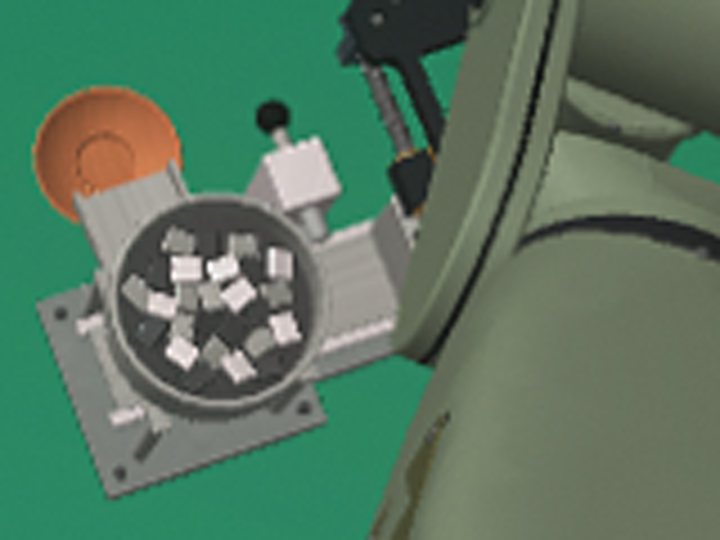

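View pics/scene_i.png

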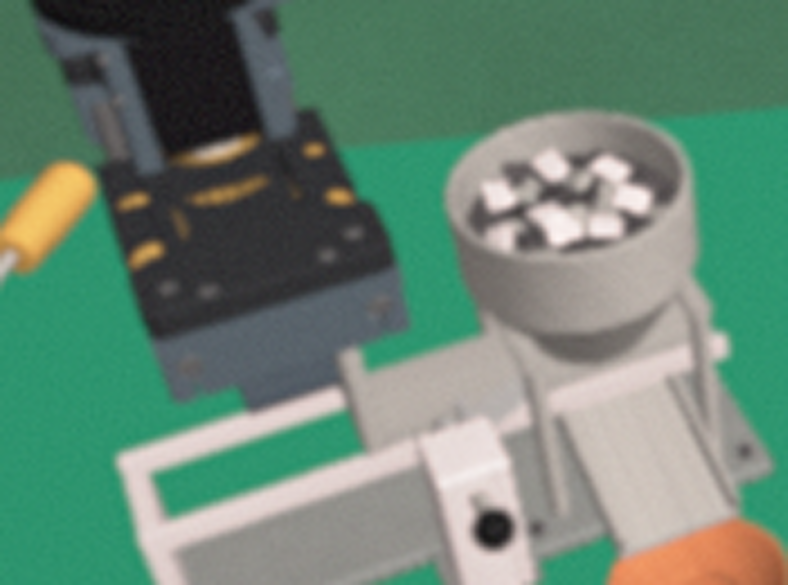

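Call:
arm_command(
  deltas=[
    [0, [-0.5, 1.5, 0], 0],
    [0, [-0.5, 1.5, 0], 0],
  ],
)

```text
time_s: 6.4
ee_pos: [572.9, -224.5, 66.0]
ee_rot: [49.7, 89.9, -21.1]
force: [2.6, -3.7, 1.1]
gripper_width: 0.4
```

Call:
arm_command(
  deltas=[
    [0, [3, -10, 0], 0],
    [0, [7, -20, 0], 0],
    [0, [10, -30, 0], 0],
    [0, [10, -30, 0], 0],
    [0, [10, -30, 45], 0],
    [0, [10, -30, 90], 0],
    [0, [14, -45, 130], 0],
    [0, [30, -90, 130], 0],
    [0, [40, -120, 130], 0],
    [0, [40, -120, 130], 0],
  ],
)

```text
time_s: 7.4
ee_pos: [612.5, -347.7, 194.5]
ee_rot: [-35.7, 90.0, -106.6]
force: [-0.5, 0.4, 0.1]
gripper_width: 0.2
```

```bash
python3 look.py j; python3 - <<'E'
import cv2,numpy as np
a=cv2.imread('pics/top_j_full.png')[140:235,120:450];b=cv2.imread('pics/scene_j_full.png')[130:290,80:450]
a=cv2.resize(a,(700,202),interpolation=cv2.INTER_CUBIC);b=cv2.resize(b,(700,303),interpolation=cv2.INTER_CUBIC)
cv2.imwrite('pics/j2.png',np.vstack([a,b]))
E
```

```text
7.5 [ 611.64895595 -344.08056828  194.519913  ] [-159.39953266   89.83964789  129.78719224] [-0.10207396  0.81649216 -0.07237769]
```

View pics/j2.png

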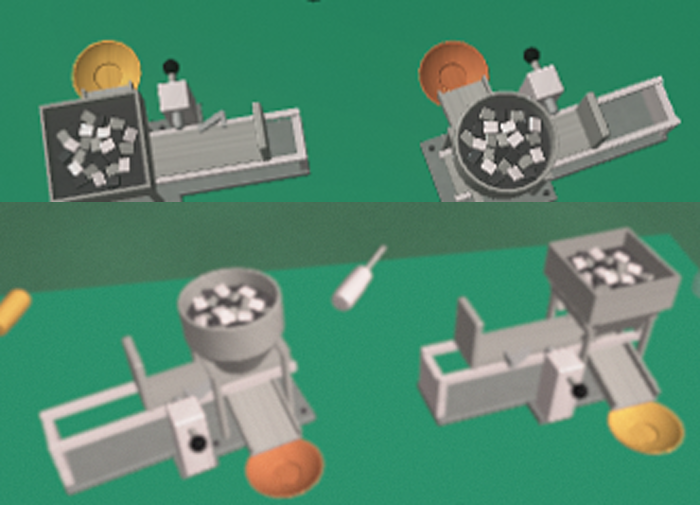

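View pics/top_j.png

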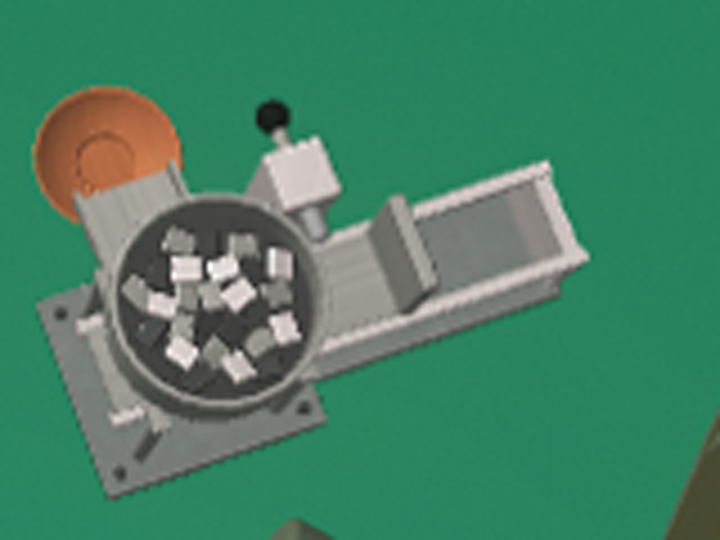

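```bash
python3 -c "
from workcell import env
print(env.job_done(),env.state()['time_s'])"
```

```text
the job is handed in; nothing more can be done
the job is handed in; nothing more can be done
```

The round-hopper gate is shut with its catch clicked, and the arm was clear of everything when I handed the job in, at about 7.5 s on the robot's clock. I pushed the plate with the closed fingertips, added a 1.5 mm nudge after the click, then backed off and raised the arm.

**Catch and gate:** During the push the black ball moved out sideways, then went back to exactly its starting place (top picture about (370,165), scene about (184,257)). After the retreat the gate's tooth was past the plunger and the plate had stayed up by the hopper.

**Other dispenser and forces:** The square-hopper gate looks as open as it was at the start. The force readings at the ends of the moves stayed under about 10 N.

**Checks that disagreed:**
- **Fingertip height:** In both pictures the fingertips showed about 33 mm higher than the state's TCP height and `tip_reach` imply. This was already so at the start. I set the pushing height by the pictures, and the push went normally.
- **Plate position:** The two cameras differed by about 3 mm on where the plate was, which did not matter for the push.
- **Gate opening:** I saw that the gate was shut only in the pictures. I did not measure the remaining opening.

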